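# Hold a spring clamp open around the carton's card edge

## Task

Pick up the larger of the two spring clamps by its handles, squeeze it wide open, and hold it gaping around the upright side edge of the stock carton's tall card panel (the edge on the side where the clamps lie, about halfway up its free part), so that I can slip a packing slip in. The jaws should be about two centimetres over the edge, level and square to it, one on either side and neither touching the card. Finish while still holding the clamp open there, with nothing touching the carton, and leave the carton and the other things on the bench where they stand.

Things in the scene. Friction and masses are not known exactly. Their poses are not given: they have to be found in the camera images.
- clamp: Larger spring clamp, steel with black rubber grips and jaw pads, 0.13 kg, 114 mm long, 24 mm thick, lying on its side. Origin: on the pivot pin, at the underside. x: from the pin to the jaws; y: across, the way the handles are squeezed; z: along the pin, up. Closed jaw tips at x = +52 mm, handle ends at x = -62 mm. The spring shuts the jaws if the grip relaxes.
- clamp_grip (a point): On the clamp's centre line midway between the rubber handle grips, at mid thickness (x -46, y 0, z 12 mm in the clamp's frame): where to squeeze. The handles splay, outer faces here 60 mm apart when closed; squeezed home against their stop they are parallel, 26 mm apart. It takes 7 N on each handle to start, 15 N to get home; the clamp slips some 8 mm jaws-forward as the fingers close.
- clamp_bite (a point): On the clamp's centre line midway between the jaw pads, at mid thickness (x +45, y 0, z 12 mm in the clamp's frame). The pads are 14 mm long (7 mm before and behind this point), 24 mm high, and 30 mm apart when fully open. Behind it the throat is clear for 35 mm back to the spring. Axes of the clamp.
- jaw_left (a joint): Angle of the clamp's left arm (rad): 0 closed, 0.327 fully open at the stop. Each arm turns by this angle, so the gap between the jaw pads is about 92 mm times it.
- jaw_right (a joint): Angle of the clamp's right arm (rad), always equal to that of the left.
- small_clamp: A spring clamp of the same make, two thirds of the size (71 mm long, 15 mm thick), lying flat on the bench: leave it alone. Origin and axes as for the larger clamp.
- carton: Stock carton of 5 mm brown card, 160 mm (x) by 220 mm (y), 2.5 kg with its contents, loose on the bench. Three walls are 70 mm high; the wall at its -x side is a tall panel 180 mm high, 5 mm thick, 220 mm wide. Nothing inside is higher than 65 mm. Origin: centre of the underside, z up.
- carton_edge (a point): On the free upright side edge of the carton's tall panel, at its -y end, the side where the clamps lie: middle of the card's thickness, 125 mm above the bench, halfway up the free part (70 to 180 mm). Axes of the carton: y points inwards along the panel, x through its thickness, z up.
- tape: Roll of paper tape, 100 mm across, 48 mm high, lying flat on the bench; leave it. Origin: centre of the underside.
- spool: Upright spool of white cord, 90 mm across, 140 mm high; leave it. Origin: centre of the underside.
- screw_box: White and blue box of screws, 120 by 75 by 55 mm; leave it. Origin: centre of the underside.
Not all that is in view belongs to the job. What is shaped like the clamp but green, pink or yellow is not meant.

How it is judged (in metres and radians):
On the way:
1. the larger clamp is in the fingers, squeezed open and lifted clear of the bench (value of joint jaw_left above 0.22 rad and height (world z) of clamp above 0.03 m and contact force between the fingers and clamp above 4 N), for 0.2 s.
At the end, for the whole second after the job is handed in: Larger clamp gripped, still, open 0.22 rad or more per arm; centre of its jaw pads 10-34 mm in from the panel edge, within 12 mm of mid-thickness and 30 mm of mid-height; level and square to the edge within 0.25 rad; clamp, fingers and arm not touching the carton (value of joint each of jaw_left, jaw_right above 0.22 rad and contact force between the fingers and clamp above 4 N and y of clamp_bite in the frame of carton_edge between 0.01 and 0.034 m and x of clamp_bite in the frame of carton_edge between -0.012 and 0.012 m and z of clamp_bite in the frame of carton_edge between -0.03 and 0.03 m and angle between the x axis of clamp and the y axis of carton, either way round below 0.25 rad and angle between the z axis of clamp and the z axis of carton, either way round below 0.25 rad and contact force between each of clamp, the fingers, the arm and carton below 0.3 N and linear speed of clamp below 0.02 m/s); the arm keeps its last pose, push and grip.
It fails at once if the carton is shifted by more than 15 mm (distance of carton from where it was at the start of the episode above 0.015 m).
It fails at once if another thing on the bench is shifted by more than 25 mm (distance of any of small_clamp, tape, spool, screw_box from where it was at the start of the episode above 0.025 m).
It also fails if it takes over 38 s, if anything falls off the work surface, if the arm or the gripper's body presses on something with over 40 N, if the wrist force passes 120 N, or if a joint passes its speed limit or range.

## Robot

A 6-joint arm with a two-finger parallel gripper is mounted at the origin on the work surface. World frame = base frame: x ahead of the robot, y to its left, z up, the work surface at z = 0. Lengths are in mm, angles in rad, forces in N, time in s.
With the tool pointing down it reaches from about 350 to 875 mm from the base axis. Payload 4.2 kg.
Tool frame: the origin (TCP) lies between the finger pads; the fingertips stand 14 mm ahead of it and the grasp point (between the pads) lies 5 mm behind it; z points along the fingers, y is the line along which they close (so a half turn about z gives the same grasp; the last joint's range is limited). The gripper opens to 85 mm and grips with 20 to 120 N. Pads are 22 mm wide; open, the fingers measure 114 mm over their backs; the gripper's body (76 mm by 85 mm) begins 54 mm behind the grasp point. The pads swing forward as they close: fully open they stand 13 mm farther back than shut.
Start: joints at [0.259, 0.385, 0.008, 0, -1.194, -0.259], TCP at [624.979, 0.025, 245.312] pointing down, gripper open.
Joint ranges: [-3.14, 3.14], [-1.21, 2.06], [-1.07, 1.41], [-3.16, 2.05], [-2.99, -0.16], [-3.1, 3.1]. Speed limits (rad/s): [2.79, 2.79, 3.14, 3.14, 3.14, 3.14].

## Interface

Orientations are given as a unit quaternion [x, y, z, w].
In Python, from bench import * gives the robot as it stands.
- The arm moves only by the tool carry_out, never from a script. Its argument "motion" is a list of rows, each a list of 7 numbers: the turn, a rotation vector about the tool's x, y, z in rad, then the shift along the tool's x, y, z in mm, then the opening, from -1 (shut) to 1 (fully open), so that 0 is half open. A call has 1 to 5 rows; each row is the pose to reach, as a shift and turn from the pose commanded when the call began, along the tool's axes at that moment; what a row does not reach only later rows make up. A row lasts 1/8 s, in which the tool goes at most 62.5 mm and 10.7 degrees, less where a joint would pass 70% of its speed; a pose out of reach is approached as far as the arm can. A call with a gripper value outside its range is refused whole. The fingers move at their own pace and stop on an object; the grip force is fixed at half the most. Time passes only in rows, so rows that repeat a pose let the fingers close. It gives the time, the measured TCP pose, the force, the opening and the grip force at its end, in the units of the state.
- read_state(): the state, without advancing time (a new reading comes with each control period).
- get_image(name): name is "scene" or "side" or "wrist"; returns a dict with "color" (420x560x3 uint8, blue, green, red), "mtx" (3x3 intrinsics, pixels), "position" and "orientation" of the camera in the world. Camera axes: x right, y down, z forward; pixel columns grow to the right and rows downward; lengths in mm; the calibration is good to about 2 mm. A picture is of the moment at which its call begins. There is no depth.
- job_done(): hands the job in; it is judged then, once.
The state is a dict: "clock": time; "joints": joint angles; "joint_vel": joint speeds; "joint_efforts": joint torques, N m; "position": TCP position; "ee_rot": TCP orientation; "contact_force": force on the tool from outside, world axes, zero at the start; "wrist_torque": the same for the moment, N m; "gripper_width": finger opening in mm; "grasp_force": force on a finger pad.
Only numpy, scipy, OpenCV 4.12 (cv2) and the standard library are available. Lean on these libraries where they do the work, as an engineer would, in place of code of your own. Each camera call takes 0.05 s, during which the arm holds its last target. There are 200 camera calls.

## Working session

There is one attempt and no reset: what is moved stays moved. The work goes in short steps, Python scripts to look and compute and a tool call to move; the robot and the scene stay as the last step left them, time stands still between calls to the robot, and variables do not carry over. Pictures are saved under pics/ and viewed, at most 10 in all, crops included, and the job is handed in when it is done.

Besides the shell and the picture viewer there is one more tool, called after ">>>" by a JSON object that holds its "fn" and its "kwargs". carry_out: Moves the arm, as the interface text tells. Its arguments: {"type":"object","properties":{"motion":{"type":"array"}},"required":["motion"]}

```bash
mkdir -p pics; ls
cat > h.py <<'E'
from bench import *
import numpy as np, cv2
from scipy.spatial.transform import Rotation as R
def snap(n,f=None):
    i=get_image(n)
    if f: cv2.imwrite('pics/'+f,i['color'])
    return i
def ray(i,u,v):
    d=np.linalg.inv(np.array(i['mtx']))@[u,v,1]; d=R.from_quat(i['orientation']).as_matrix()@d
    return np.array(i['position']),d/np.linalg.norm(d)
def onz(i,u,v,z):
    p,d=ray(i,u,v); return p+d*(z-p[2])/d[2]
def proj(i,P):
    c=R.from_quat(i['orientation']).as_matrix().T@(np.array(P)-i['position']); c=np.array(i['mtx'])@c; return c[:2]/c[2]
def tri(i,a,j,b):
    p,d=ray(i,*a); q,e=ray(j,*b)
    s=np.linalg.lstsq(np.c_[d,-e],q-p,rcond=None)[0]; A=p+s[0]*d;B=q+s[1]*e
    return (A+B)/2,np.linalg.norm(A-B)
E
python3 - <<'E'
from h import *
import pickle
d={n:snap(n,n+'0.png') for n in('scene','side','wrist')}
pickle.dump(d,open('i0.pkl','wb'))
for n in d: print(n,d[n]['position'],R.from_quat(d[n]['orientation']).as_matrix()[:,2])
print(read_state())
E
```

```text
pics
scene [1124.26076308  -22.59007186  915.57227105] [-0.61635427  0.03726173 -0.78658692]
side [  40.66353971 -669.18391515 1006.28428536] [ 0.37052274  0.57985743 -0.72558822]
wrist [626.03432733 -69.05775851 373.52175833] [-4.67121487e-04  2.73080736e-01 -9.61991005e-01]
{'clock': 0.15, 'joints': array([ 2.58589807e-01,  3.85381159e-01,  6.96509046e-03, -3.81808631e-04,
       -1.19398061e+00, -2.58581583e-01]), 'joint_vel': array([-1.38873378e-04, -2.92882596e-03,  2.17992207e-03,  1.50103387e-03,
       -6.41125885e-05, -3.23595147e-04]), 'joint_efforts': array([-6.03353892e-04, -3.92678475e+01,  1.88581592e+01,  4.18858320e+00,
       -3.39302780e-03,  5.70479813e-06]), 'position': array([6.24595748e+02, 2.15097036e-02, 2.44477602e+02]), 'ee_rot': array([-7.07059678e-01,  7.07153406e-01,  5.55705789e-04, -6.02460676e-04]), 'contact_force': array([-0.87373774,  0.56774688, -1.11979814]), 'wrist_torque': array([ 0.00285781, -0.01641621, -0.03134301]), 'grasp_force': 0.0, 'gripper_width': 85.29986450803558}
```

View pics/scene0.png

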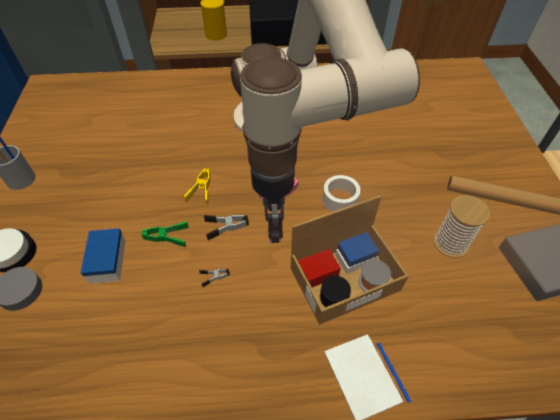

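View pics/side0.png

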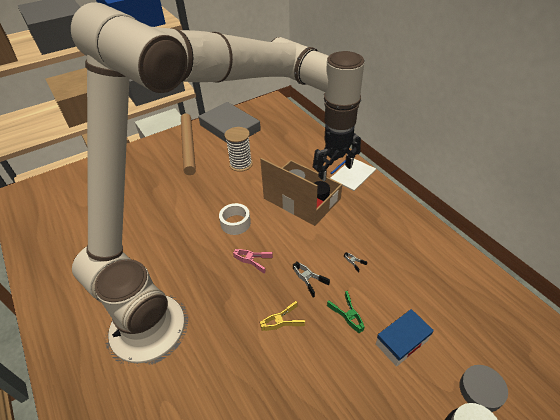

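Candidates: the larger clamp is steel/black at scene (228,225), side (312,277). The small clamp is at scene (215,275). Decoys are green (165,234), yellow (199,186) and pink (290,185). I choose (228,225) and will check it in a close crop.

Run:
```python
from h import *
import pickle
d=pickle.load(open('i0.pkl','rb'))
s=d['scene']['color'][190:320,190:410]; t=d['side']['color'][150:300,250:350]
A=cv2.resize(s[:60,:67],None,fx=6,fy=6,interpolation=cv2.INTER_CUBIC) # 402x360 : scene x190.. y190..
B=cv2.resize(d['side']['color'][250:300,280:340],None,fx=6,fy=6,interpolation=cv2.INTER_CUBIC) #360x300
C=cv2.resize(d['scene']['color'][195:275,280:340],None,fx=3,fy=3,interpolation=cv2.INTER_CUBIC)#180x240
D=cv2.resize(d['side']['color'][150:230,255:345],None,fx=3,fy=3,interpolation=cv2.INTER_CUBIC)#270x240
o=np.zeros((600,800,3),np.uint8);o[:360,:402]=A;o[:300,410:770]=B;o[360:,:180]=C;o[360:,410:680]=D
cv2.imwrite('pics/crop1.png',o)
```

```text
(no output)
```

View pics/crop1.png

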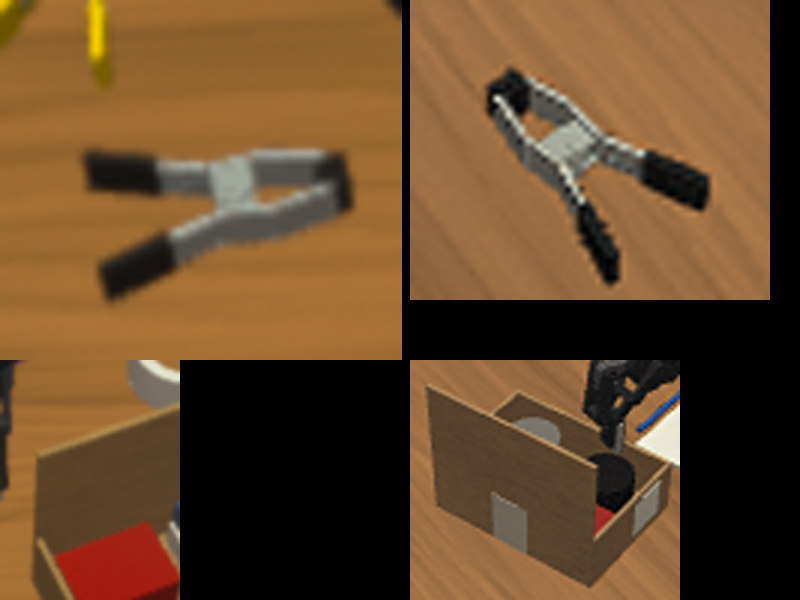

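View pics/wrist0.png

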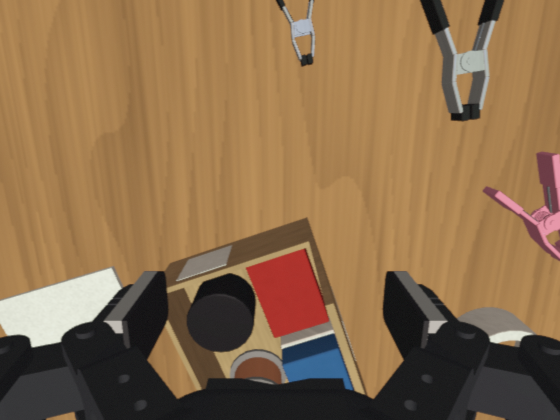

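Run:
```python
from h import *
import pickle
np.set_printoptions(precision=1,suppress=True)
d=pickle.load(open('i0.pkl','rb'));s,t,w=d['scene'],d['side'],d['wrist']
print('pin',onz(s,229.2,220.3,24),onz(t,307.2,273.7,24),onz(w,469,62,24))
print('jaw',onz(s,190+343/6,190+170/6,24),onz(t,280+(500-410)/6,250+90/6,24),onz(w,464,112,24))
print('hA',onz(s,190+88/6,190+155/6,24),onz(t,280+(608-410)/6,250+272/6,24))
print('hB',onz(s,190+102/6,190+265/6,24),onz(t,280+(708-410)/6,250+185/6,24))
print('small',onz(w,302,28,15),onz(w,307,60,15))
print('cornertop',tri(s,(292.7,227.7),t,(317.3,186)), onz(s,292.7,227.7,180),onz(t,317.3,186,180),onz(w,307,220,180))
print('bottom',onz(t,315,225,0))
print('othertop',onz(s,378,200,180),onz(t,261,158.3,180))
print('tape',onz(s,342,192,48),'yel',onz(s,199,186,10),'grn',onz(s,165,234,10))
```

```text
pin [ 448.8 -109.9   24. ] [ 449.  -117.6   24. ] [ 452.3 -109.5   24. ]
jaw [445.5 -62.5  24. ] [437.  -71.9  24. ] [450.7 -66.4  24. ]
hA [ 429.5 -175.    24. ] [ 420.4 -186.    24. ]
hB [ 489.6 -166.6   24. ] [ 487.9 -173.8   24. ]
small [ 601.6 -139.    15. ] [ 596.5 -112.4   15. ]
cornertop (array([593.7,  40.6, 175.3]), np.float64(2.727905892597959)) [596.1  41.4 180. ] [590.8  35.  180. ] [608.2  -9.7 180. ]
bottom [592.4  40.    0. ]
othertop [532.4 239.8 180. ] [519.4 242.6 180. ]
tape [391.9 195.9  48. ] yel [ 309.7 -198.    10. ] grn [ 471.6 -278.4   10. ]
```

The crop confirms it: steel arms with black grips, and it is the larger one. Pin is about (449,-111), jaws toward +y, panel top corner about (594,40). Moving above the clamp for a near view.

>>> {"fn": "carry_out", "kwargs": {"motion": [[0,0,0,52,56,0,1],[0,0,0,104,112,0,1],[0,0,0,155,168,0,1],[0,0,0,155,168,0,1],[0,0,0,155,168,0,1]]}}

```text
clock: 0.78
position: [454.7, -156.4, 245.5]
ee_rot: [-0.706, 0.708, 0.0, 0.0]
contact_force: [0.9, 0.3, 0.1]
gripper_width: 85.2
grasp_force: 0.0
```

Run:
```python
from h import *
import pickle
np.set_printoptions(precision=3,suppress=True)
w=snap('wrist','w1.png');st=read_state();print(st['position'],R.from_quat(st['ee_rot']).as_matrix())
d={n:snap(n) for n in('scene','side')};d['wrist']=w;pickle.dump(d,open('i1.pkl','wb'))
```

```text
[ 456.168 -155.683  245.57 ] [[-0.002 -1.     0.001]
 [-1.     0.002  0.   ]
 [-0.    -0.001 -1.   ]]
```

View pics/w1.png

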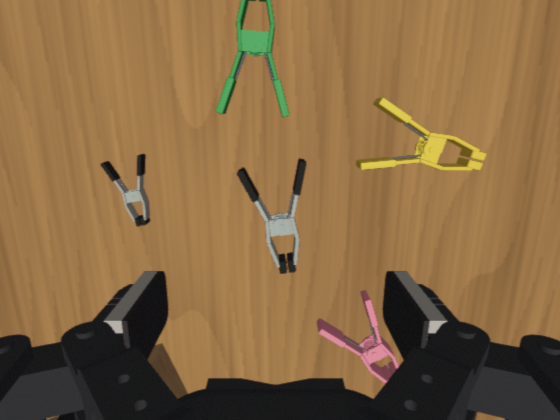

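The larger clamp is centred: handle ends near (241,172) and (302,161), pin (281,226), jaw tips (288,268). The carton corner is visible at the lower left (155,345).

Run:
```python
from h import *
import pickle
np.set_printoptions(precision=3,suppress=True)
w=pickle.load(open('i1.pkl','rb'))['wrist'];c=w['color']
m=(c.max(2)<60).astype(np.uint8);m[:,:225]=0;m[:,320:]=0;m[:150]=0;m[290:]=0
n,l,s,ce=cv2.connectedComponentsWithStats(m)
for k in range(1,n):
    if s[k,4]>20: print(s[k],ce[k],onz(w,*ce[k],20))
q=onz(w,281,226,24);print('pin',q)
```

```text
[293 159  13  36 250] [298.952 176.124] [ 432.866 -161.777   20.   ]
[238 168  21  33 282] [247.918 184.135] [ 483.38  -153.921   20.   ]
[287 253   8  19 100] [290.51 262.1 ] [440.464 -70.116  20.   ]
[279 254   7  19 108] [282.13  263.111] [449.303 -68.99   20.   ]
pin [ 450.586 -111.465   24.   ]
```

>>> {"fn": "carry_out", "kwargs": {"motion": [[0,0,-0.148,1.5,-2,50,1],[0,0,-0.148,1.5,-2,100,1],[0,0,-0.148,1.5,-2,150,1],[0,0,-0.148,1.5,-2,175,1],[0,0,-0.148,1.5,-2,175,1]]}}

```text
clock: 1.55
position: [458.4, -155.8, 68.2]
ee_rot: [0.758, -0.652, -0.002, 0.002]
contact_force: [0.3, 0.5, -0.2]
gripper_width: 85.5
grasp_force: 0.0
```

Run:
```python
from h import *
import pickle
np.set_printoptions(precision=3,suppress=True)
w=snap('wrist','w2.png');st=read_state();print(st['position'],R.from_quat(st['ee_rot']).as_matrix())
pickle.dump(w,open('i2.pkl','wb'))
```

```text
[ 459.654 -155.933   69.715] [[ 0.149 -0.989 -0.002]
 [-0.989 -0.149 -0.   ]
 [ 0.     0.002 -1.   ]]
```

View pics/w2.png

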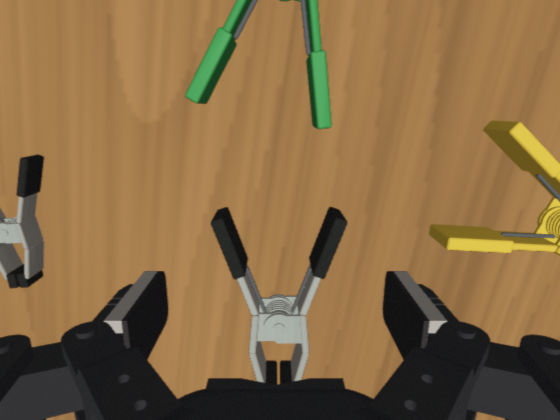

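The clamp sits symmetrically between the fingers (handles 215–345, mid 280) and square to them. Going down and closing.

>>> {"fn": "carry_out", "kwargs": {"motion": [[0,0,0,1,0,30,1],[0,0,0,1,0,52,1],[0,0,0,1,0,52,1]]}}

```text
clock: 1.98
position: [459.7, -157.2, 18.5]
ee_rot: [0.758, -0.653, -0.0, 0.0]
contact_force: [0.7, -0.1, 0.9]
gripper_width: 85.3
grasp_force: 0.0
```

>>> {"fn": "carry_out", "kwargs": {"motion": [[0,0,0,0,0,0,0.3],[0,0,0,0,0,0,0],[0,0,0,0,0,0,-0.5],[0,0,0,0,0,0,-1],[0,0,0,0,0,0,-1]]}}

```text
clock: 2.6
position: [461.7, -158.0, 22.5]
ee_rot: [0.758, -0.652, 0.003, -0.002]
contact_force: [-3.1, -0.5, 19.6]
gripper_width: 23.2
grasp_force: 58.2
```

>>> {"fn": "carry_out", "kwargs": {"motion": [[0,0,0,0,0,0,-1],[0,0,0,0,0,0,-1],[0,0,0,0,0,0,-1]]}}

```text
clock: 2.98
position: [461.8, -157.9, 22.5]
ee_rot: [0.758, -0.652, 0.003, -0.002]
contact_force: [-3.2, -1.5, 18.5]
gripper_width: 23.2
grasp_force: 58.2
```

>>> {"fn": "carry_out", "kwargs": {"motion": [[0,0,0,0,0,-15,-1],[0,0,0,0,0,-50,-1],[0,0,0,0,0,-110,-1],[0,0,0,0,0,-150,-1],[0,0,0,0,0,-150,-1]]}}

```text
clock: 3.6
position: [461.5, -157.6, 173.1]
ee_rot: [0.758, -0.653, 0.004, -0.003]
contact_force: [-0.6, 0.2, -1.2]
gripper_width: 22.9
grasp_force: 59.9
```

Run:
```python
from h import *
import pickle
np.set_printoptions(precision=3,suppress=True)
d={n:snap(n) for n in('scene','side','wrist')};st=read_state();print(st['position'],st['gripper_width'],st['grasp_force'],R.from_quat(st['ee_rot']).as_matrix())
pickle.dump(d,open('i3.pkl','wb'))
p=st['position'];o=np.zeros((600,800,3),np.uint8)
for k,n in enumerate(('scene','side')):
    u,v=proj(d[n],p+[0,30,0]).astype(int);print(n,u,v)
    o[:300,k*400:k*400+400]=cv2.resize(d[n]['color'][v-37:v+38,u-50:u+50],(400,300),interpolation=cv2.INTER_CUBIC)
o[300:,:400]=cv2.resize(d['wrist']['color'],(400,300))
cv2.imwrite('pics/c3.png',o)
```

```text
[ 458.215 -157.296  167.917] 23.092368972717573 59.906421303749084 [[ 0.147 -0.989 -0.001]
 [-0.989 -0.147  0.001]
 [-0.001  0.001 -1.   ]]
scene 216 187
side 313 243
```

View pics/c3.png

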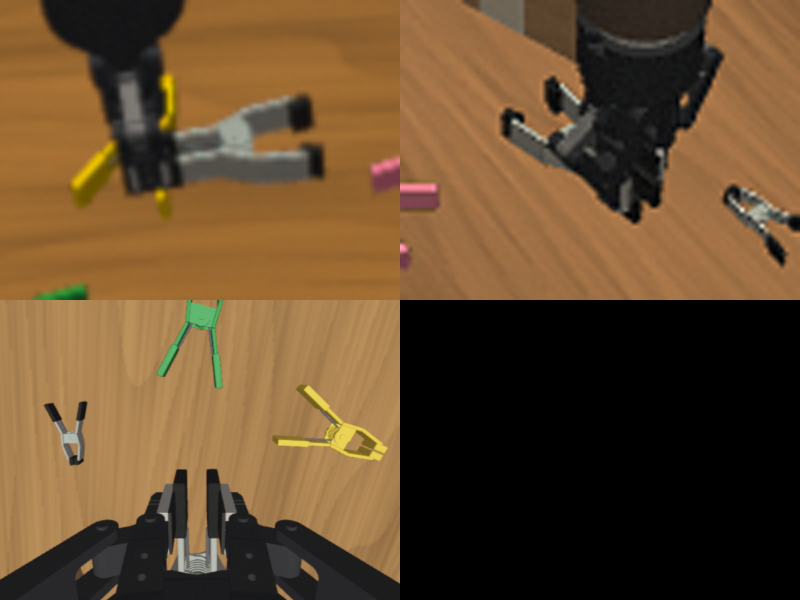

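The clamp is held level and open, jaws toward +y. Pads are at scene (241,178) and (244,190), side (291,237) and (301,230). Next: pad positions relative to the tool, a recheck of the panel edge, and the shift to make.

Run:
```python
from h import *
import pickle
np.set_printoptions(precision=2,suppress=True)
d=pickle.load(open('i3.pkl','rb'));s,t=d['scene'],d['side']
def pads(i,p):
    u,v=proj(i,p).astype(int);c=i['color'];m=(c.max(2)<60).astype(np.uint8)
    n,l,st,ce=cv2.connectedComponentsWithStats(m)
    for k in range(1,n):
        if 8<st[k,4]<400 and abs(ce[k]-[u,v]).max()<60: print(st[k],ce[k])
p=np.array([460,-157.3,168])
print('s');pads(s,p+[-13,80,0]);print('t');pads(t,p+[-13,80,0])
a=tri(s,(240.7,178),t,(291,236.7));b=tri(s,(244.2,190.2),t,(301,229.7));print(a,b,(a[0]+b[0])/2-p)
# panel edge now unobstructed?
o=np.zeros((600,800,3),np.uint8)
o[:,:400]=cv2.resize(s['color'][190:310,270:350],(400,600),interpolation=cv2.INTER_CUBIC)
o[:400,400:]=cv2.resize(t['color'][150:230,250:330],(400,400),interpolation=cv2.INTER_CUBIC)
cv2.imwrite('pics/c4.png',o)
```

```text
s
[238 175   6   8  38] [240.53 178.18]
[243 187   4   7  26] [244.38 190.19]
t
[300 225   4   9  28] [301.36 229.61]
[289 233   5   7  18] [290.28 235.83]
[344 253   4   4   9] [345.56 254.11]
[355 265   4   7  16] [356.5 268. ]
(array([425.88, -69.88, 159.95]), np.float64(0.959413008690912)) (array([463.67, -62.44, 157.57]), np.float64(1.606115725489111)) [-15.22  91.14  -9.24]
```

View pics/c4.png

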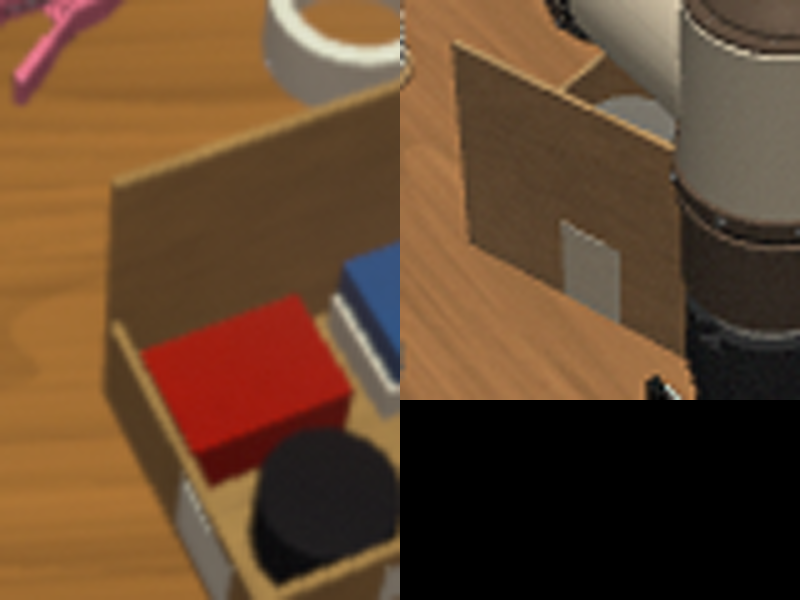

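>>> {"fn": "carry_out", "kwargs": {"motion": [[0,0,-0.05,-10,-45,0,-1],[0,0,-0.1,-20,-90,10,-1],[0,0,-0.176,-32,-140,20,-1],[0,0,-0.176,-43,-186,34,-1],[0,0,-0.176,-43,-186,34,-1]]}}

```text
clock: 4.38
position: [637.4, -86.2, 129.5]
ee_rot: [0.812, -0.583, -0.003, 0.002]
contact_force: [-0.6, -0.7, -1.8]
gripper_width: 22.9
grasp_force: 60.0
```

Run:
```python
from h import *
import pickle
np.set_printoptions(precision=2,suppress=True)
d={n:snap(n) for n in('scene','side','wrist')};st=read_state();print(st['position'],st['gripper_width'],st['grasp_force'],R.from_quat(st['ee_rot']).as_matrix())
pickle.dump(d,open('i4.pkl','wb'))
s,t=d['scene'],d['side'];j=pickle.load(open('i0.pkl','rb'))['side']
print('bottom scene',onz(s,290.6,268.4,0),'side far bottom',onz(j,264,198,0),'near',onz(j,315,225,0))
E=np.array([593.5,39.5,125])
o=np.zeros((600,800,3),np.uint8)
for k,n in enumerate(('scene','side')):
    u,v=proj(d[n],E+[0,-20,0]).astype(int);print(n,u-40,v-60)
    o[:,k*400:k*400+400]=cv2.resize(d[n]['color'][v-60:v+60,u-40:u+40],(400,600),interpolation=cv2.INTER_CUBIC)
cv2.imwrite('pics/c5.png',o)
```

```text
[635.39 -87.77 132.79] 22.9670408717895 59.96955871582031 [[ 0.32 -0.95 -0.  ]
 [-0.95 -0.32 -0.  ]
 [-0.    0.   -1.  ]]
bottom scene [590.7   40.99   0.  ] side far bottom [519.   244.87   0.  ] near [592.36  40.     0.  ]
scene 242 181
side 280 141
```

View pics/c5.png

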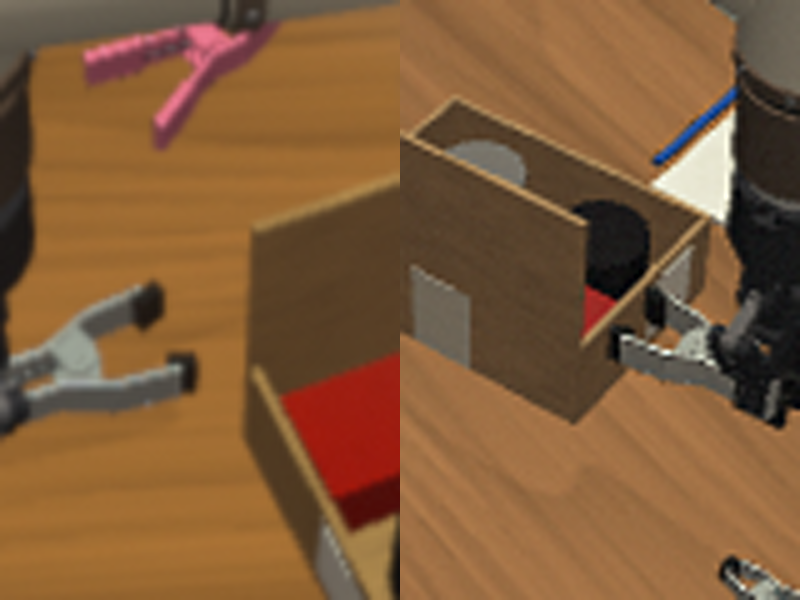

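Scene and side show the open jaws straddling the line of the panel, short of its edge. Pads are at scene (272,241) and (279,255), side (323,210) and (331,202). The panel corner is at scene (292.6,227.4), side (317,185.8).

Run:
```python
from h import *
import pickle
np.set_printoptions(precision=2,suppress=True)
d=pickle.load(open('i4.pkl','rb'));s,t=d['scene'],d['side']
a=tri(s,(271.6,241.4),t,(323.4,209.6));b=tri(s,(279,255.4),t,(331,202));print(a,b)
B=(a[0]+b[0])/2;T=tri(s,(292.6,227.4),t,(317,185.8));print('top',T)
p=np.array([636.5,-87,132.5]);y=.328;u=np.array([-np.sin(y),np.cos(y),0]);v=np.array([np.cos(y),np.sin(y),0])
print('bite-tcp along,lat,z',(B-p)@u,(B-p)@v,(B-p)[2])
for E in(np.array([593.9,41.3,125]),T[0]*[1,1,0]+[0,0,125]): print('edge-bite',(E-B)@u,(E-B)@v,(E-B)[2])
m=t['color'];
```

```text
(array([586.  ,  -4.98, 116.43]), np.float64(1.7022954940518888)) (array([624.72,   8.72, 116.23]), np.float64(3.0952291490905495))
top (array([593.04,  40.78, 175.96]), np.float64(1.8916295458488972))
bite-tcp along,lat,z 94.16380235688351 -0.8507881819995795 -16.173474793836277
edge-bite 41.01993959630843 1.853739592992607 8.673474793836277
edge-bite 40.80708538468019 0.8774186474054595 8.673474793836277
```

>>> {"fn": "carry_out", "kwargs": {"motion": [[0,0,0,-12,-1.5,-4,-1],[0,0,0,-24,-1.5,-4,-1],[0,0,0,-36,-1.5,-4,-1],[0,0,0,-48,-1.5,-4,-1],[0,0,0,-61,-1.5,-4,-1]]}}

```text
clock: 5.15
position: [618.4, -28.3, 138.4]
ee_rot: [0.812, -0.584, 0.0, -0.0]
contact_force: [-0.7, -0.0, -1.2]
gripper_width: 23.2
grasp_force: 60.0
```

>>> {"fn": "carry_out", "kwargs": {"motion": [[0,0,0,0,0,0,-1],[0,0,0,0,0,0,-1]]}}

```text
clock: 5.4
position: [618.8, -29.2, 138.3]
ee_rot: [0.812, -0.584, 0.0, 0.0]
contact_force: [0.0, -0.6, -1.0]
gripper_width: 22.9
grasp_force: 60.0
```

Run:
```python
from h import *
import pickle
np.set_printoptions(precision=2,suppress=True)
d={n:snap(n) for n in('scene','side')};st=read_state();print(st['position'],st['gripper_width'],st['grasp_force'],st['contact_force'])
pickle.dump(d,open('i5.pkl','wb'))
E=np.array([593.5,40,125])
o=np.zeros((600,800,3),np.uint8)
for k,n in enumerate(('scene','side')):
    u,v=proj(d[n],E).astype(int);print(n,u-32,v-48)
    o[:,k*400:k*400+400]=cv2.resize(d[n]['color'][v-48:v+48,u-32:u+32],(400,600),interpolation=cv2.INTER_CUBIC)
cv2.imwrite('pics/c6.png',o)
```

```text
[618.86 -29.53 138.25] 23.00997977210722 59.97173309326172 [ 0.42 -0.07 -1.44]
scene 259 193
side 284 149
```

View pics/c6.png

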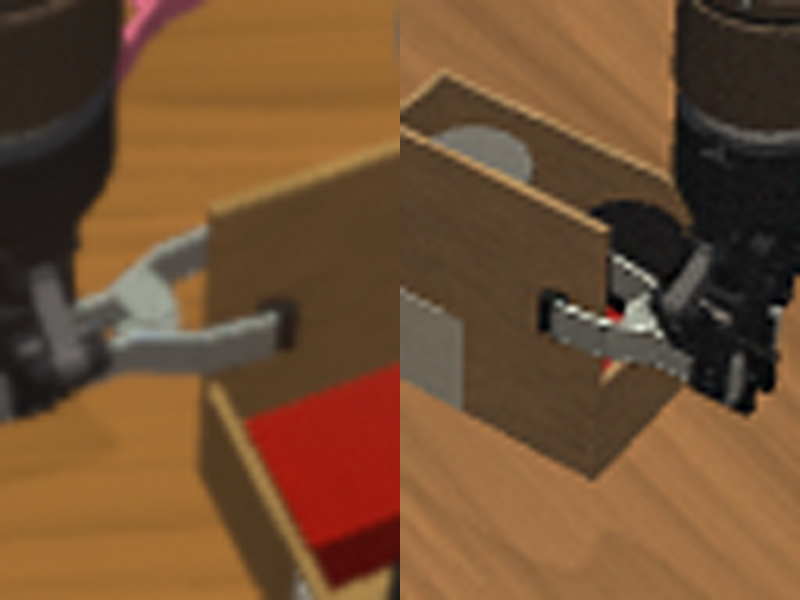

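The jaws straddle the panel, one on each side, with no contact force. A quick numeric centring check from the visible pads: scene (304.9,244.5), side (307.5,198.9).

Run:
```python
from h import *
import pickle
d=pickle.load(open('i5.pkl','rb'));E=np.array([593.7,41.2,125]);y=.328
u=np.array([-np.sin(y),np.cos(y),0]);v=np.array([np.cos(y),np.sin(y),0])
for P in(onz(d['scene'],304.9,244.5,126),onz(d['side'],307.5,198.9,126)): print((P-E)@u,(P-E)@v)
```

```text
22.82542778957359 19.912158991516556
17.862586122778243 -21.621217115636526
```

Pads are about 20 mm in and at ±20 mm either side, so the clamp is centred. Handing in.

```bash
python3 -c "
from bench import *
print(job_done())"
```

```text
the job is handed in; nothing more can be done
None
```

The larger clamp is held squeezed open around the panel's near side edge, jaws about 20 mm in, centred and at mid-height, with no contact force sensed; the job is handed in, but no verdict came back.

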